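# Photograph a balm tin through the green filter

## Robot

A 6-joint arm with a two-finger parallel gripper is mounted at the origin on a cart in front of the work surface, level with it; the furniture and walls round the work are solid. World frame = base frame: x ahead of the robot, y to its left, z up, the work surface at z = 0. Lengths are in m, angles in degrees, forces in N, time in s.
With the tool pointing down it reaches from about 0.3 to 0.775 m from the base axis. Payload 14.6 kg.
Tool frame: the origin (TCP) lies on the mounting face of the last link; the fingertips stand 199 mm ahead of it and the grasp point (between the pads) lies 180 mm ahead of it (ctrl.tip_extent is the distance from the TCP to the fingertips, in m); z points along the fingers, x is the direction in which the jaws open and shut, and the axes are right-handed (so a half turn about z gives the same grasp; the last joint's range is limited). The gripper opens to 94 mm and grips with 3 to 60 N. Pads are 16 mm wide; open, the fingers measure 119 mm over their backs; the gripper's body (75 mm by 177 mm) begins 78 mm behind the grasp point.
Start: joints at [59.381, 17.183, 87.147, -0, 75.671, -3.816], TCP at [0.248, 0.491, 0.405] pointing down, gripper open.
Joint ranges: [-173.82, 173.82], [-45.26, 126.66], [13.44, 144.39], [-59.66, 239.66], [0, 175.72], [-146.38, 146.38]. Speed limits (degrees/s): [127.2, 127.2, 147.25, 180, 180, 180].

## Interface

Orientations are given as [roll, pitch, yaw] about the fixed x, y, z axes, in that order (R = Rz(yaw) Ry(pitch) Rx(roll)).
In Python, from plant import monitor, eyes, ctrl gives the robot as it stands. The module is installed in compiled form; this text tells all that it offers.
- The arm moves only by the shell command python3 -m crank 'ROWS' [OPENING] [FORCE]. ROWS is JSON, a list of rows, each a list of 2 entries, a list of its own where there are three numbers: the shift along the tool's x, y, z in units of 30 mm (1.0 is 30 mm), then the turn, a rotation vector about the tool's x, y, z in units of 10 degrees (1.0 is 10 degrees). In form: [[[dx, dy, dz], [ax, ay, az]], ...]. A call has 1 to 20 rows; each row shifts and turns the pose as measured when the row begins, along the tool's axes as they then stand; what a row does not reach is not made up. A row lasts 1/8 s, in which the tool goes at most 62.5 mm and 10.7 degrees, less where a joint would pass 70% of its speed; a pose out of reach is approached as far as the arm can. A call is refused whole if a number of a shift passes 1 or a number of a turn 1, either way. A call with a gripper value outside its range is refused whole. OPENING is the closure in counts, from 0 (fully open) to 255 (shut), set as the call begins (- or left out, the last holds). The fingers move at their own pace and stop on an object; FORCE is the grip in N (left out, the last holds). Time passes only in rows, so rows that do not move let the fingers close. It gives the time, the measured TCP pose, the force and the opening at its end, in the units of the state.
- monitor.observe(): the state, without advancing time (a new reading comes with each control period).
- eyes.grab_frame(name): name is "scene" or "top" or "wrist"; returns a dict with "image" (384x512x3 uint8, red, green, blue), "camera_matrix" (3x3 intrinsics, pixels), "R" (3x3) and "t" (3): a world point X has camera coordinates R X + t; the wrist camera has in their place "hand_eye" (4x4, takes a point from camera to tool coordinates, whose origin is the TCP and whose axes are the tool frame's). Camera axes: x right, y down, z forward; pixel columns grow to the right and rows downward; lengths in m; the calibration is good to about 2 mm. A picture is of the moment at which its call begins: read the wrist's pose just before it. There is no depth.
- ctrl.finish_job(): hands the job in, once; it reports no verdict.
The state is a dict: "t": time; "qpos": joint angles; "dq": joint speeds; "tau": joint torques, N m; "position": TCP position; "tool_rot": TCP orientation; "contact_force": force on the tool from outside, world axes, zero at the start; "wrist_torque": the same for the moment, N m; "opening": finger opening in m.
Only numpy, scipy, OpenCV 4.12 (cv2) and the standard library are available. Lean on these libraries where they do the work, as an engineer would, in place of code of your own. Each camera call takes 0.05 s, during which the arm holds its last target.

## Task

Photograph the balm tin in the inspection camera stand: push the carriage by its upright plate until it is fully home under the lens, and push a coloured tab on the filter wheel's rim to step the wheel round until the green filter clicks in under the lens (green makes pits show in the pink balm). Then press the white capture button right down and let it go. Only push and press: lift nothing, keep the tin in its nest, and leave the waiting tin, lid and marker where they are.

Things in the scene. Friction and masses are not known exactly. Their poses are not given: they have to be found in the camera images.
- viewer: inspection camera stand, fixed. Origin on the table under the filter wheel's vertical axis; z up, x from the wheel axis toward lens and column (away from the robot), y left. Grey base plate x -70..145, y -85..245, 14 mm high. A camera head 50 mm wide, 168 mm high, covers x -25..134 mm above the wheel; nothing else stands over the wheel
- lens_axis (a point): the lens's downward line of sight at filter height (z 104 mm), at x 47, y 0 mm in the stand's frame; tin and filter belong on it
- green_filter (a point): centre of the green filter, 47 mm from the wheel axis. Six filters 60 degrees apart, anticlockwise from above green, white, red, blue, yellow, black, sit in a level aluminium wheel 150 mm across, z 98..106 mm, turning endlessly about the stand's origin axis. With green under the lens, blue is nearest the robot
- green_tab (a point): middle of the green tab on the rim, outward of the green filter, 85.5 mm from the wheel axis, z 110 mm. Each filter has an upright tab of its colour: 72..99 mm from the axis, 10 mm thick along the rim, z 98..122 mm. Any tab may be pushed from either side; outside the rim is free space beside and below them
- filter_wheel (a joint): turn of the wheel, rad, anticlockwise from above positive; 0 (or whole turns) with green under the lens. A click stop every 1.047 rad draws it to the nearest stop when let go; 2 to 3 N on a tab turns it. It starts at another stop, very rarely balanced between two
- carriage (a joint): travel of the carriage, m: 0 pulled out (to the left, start), 0.105 fully home against its stop; it slides to the stand's -y. About 2 N moves it and it stays where it is left
- push_plate (a point): centre of the rubber pad on the left (+y) face of the carriage's upright aluminium push plate; push it to the stand's -y. Plate 60 mm wide along x, 9 mm thick, its top 80 mm above the table, this point 66 mm. In the stand's frame x 47, y 223 mm at the start, y 118 mm when home
- nest (a point): floor of the round nest (73 mm across, 8 mm deep) in the carriage in which the sample tin stands, 20 mm above the table
- sample_tin: open balm tin in a bamboo sleeve with pink balm, 70 mm across, 31 mm high, loose in the carriage's nest; origin at the centre of its underside
- capture_top (a point): top of the round white capture button (26 mm across) on the grey console on the base's front left part, in the stand frame x -42, y 160 mm, 65 mm above the table at rest; pressed straight down
- capture (a joint): travel of the capture button, m: 0 at rest, 0.005 right down (5 N); springs back
- waiting_tin: another open balm tin, 70 mm across, 31 mm high, on the table right of the stand; origin at the centre of its underside; not to be disturbed
- spare_lid: bamboo lid, 70 mm across, 17 mm high, on the table right of the stand; not to be disturbed
- marker: felt marker, 132 x 19 x 16 mm, on the table at the front left; not to be disturbed
Things that resemble listed ones, but are neither listed nor needed, are in the scene too. Leave any blue or orange look-alike of the sample_tin alone.

How it is judged (in metres and radians):
On the way, in this order (a step that is already met when the one before it is completed fails the run):
1. the carriage is home with the tin under the lens, and the green filter is clicked in under the lens (in either order) (horizontal distance between green_filter and lens_axis below 0.004 m and value of joint carriage above 0.101 m and horizontal distance between sample_tin and lens_axis below 0.007 m), for 0.2 s.
2. the capture button is pressed right down while both are in place (all of step 1 and value of joint capture above 0.004 m), for 0.05 s.
At the end, for the whole second after the job is handed in: green filter within 4 mm of the lens axis, wheel still; carriage within 4 mm of its stop; tin in its nest within 7 mm of the lens axis; capture button pressed over 4 mm after carriage and wheel were in place, and up again; the other loose things within 15 mm of where they were (all of step 1 and value of joint capture below 0.001 m and velocity of joint filter_wheel between -0.05 and 0.05 rad/s and z of sample_tin in the frame of viewer below 0.023 m and linear speed of sample_tin below 0.02 m/s); the robot touches nothing.
It fails at once if the sample tin is lifted, tipped or taken out of its nest (z of sample_tin in the frame of viewer above 0.028 m or horizontal distance between sample_tin and nest above 0.01 m or angle between sample_tin's own z axis and vertical above 0.2 rad).
It fails at once if the waiting tin is moved or lifted (over 15 mm) (distance of waiting_tin from where it was at the start of the episode above 0.015 m).
It fails at once if the lid is moved or lifted (over 15 mm) (distance of spare_lid from where it was at the start of the episode above 0.015 m).
It fails at once if the marker is moved or lifted (over 15 mm) (distance of marker from where it was at the start of the episode above 0.015 m).
It also fails if it takes over 59 s, if anything falls off the work surface, if the arm or the gripper's body presses on something with over 40 N, if the wrist force passes 120 N, or if a joint passes its speed limit or range.

## Working session

There is one attempt and no reset: what is moved stays moved. The work goes in short steps, Python scripts to look and compute and a shell command to move; the robot and the scene stay as the last step left them, time stands still between calls to the robot, and variables do not carry over. Pictures are saved under pics/ and viewed, and the job is handed in when it is done.

```bash
mkdir -p pics
cat > h.py <<'E'
import numpy as np, cv2, json
from plant import monitor, eyes, ctrl
def snap(n,f):
    d=eyes.grab_frame(n); cv2.imwrite('pics/'+f,cv2.cvtColor(d['image'],cv2.COLOR_RGB2BGR)); return d
def ray(d,u,v,z):
    K=np.array(d['camera_matrix']);R=np.array(d['R']);t=np.array(d['t'])
    c=-R.T@t; r=R.T@np.linalg.solve(K,[u,v,1]); return c+r*(z-c[2])/r[2]
def proj(d,X):
    K=np.array(d['camera_matrix']);p=K@(np.array(d['R'])@np.array(X)+np.array(d['t'])); return p[:2]/p[2]
E
python3 - <<'E'
from h import *
import pickle
s=monitor.observe();print({k:np.round(v,3).tolist() for k,v in s.items()},ctrl.tip_extent)
D={n:snap(n,n+'0.png') for n in('scene','top','wrist')}
pickle.dump(D,open('d0.pkl','wb'))
for n in('scene','top'):
    R=np.array(D[n]['R']);print(n,(-R.T@D[n]['t']).round(3),R.round(2).tolist())
E
```

```text
{'t': 0.0, 'qpos': [59.384, 17.216, 87.182, 0.001, 75.671, -3.817], 'dq': [-0.022, -0.09, -0.002, -0.04, -0.077, 0.077], 'tau': [-0.001, -53.181, -35.272, 0.071, 0.024, -0.0], 'position': [0.248, 0.491, 0.404], 'tool_rot': [-179.995, 0.068, 63.2], 'contact_force': [-0.556, -0.187, -0.046], 'wrist_torque': [0.001, 0.015, -0.008], 'opening': 0.094} 0.1992
scene [-0.508 -0.692  1.164] [[0.59, -0.81, -0.01], [-0.52, -0.37, -0.77], [0.62, 0.46, -0.64]]
top [0.412 0.046 1.247] [[0.02, -1.0, -0.0], [-1.0, -0.02, -0.09], [0.09, 0.01, -1.0]]
```

```bash
nproc >/dev/null; ls pics
```

```text
scene0.png
top0.png
wrist0.png
```

View pics/scene0.png

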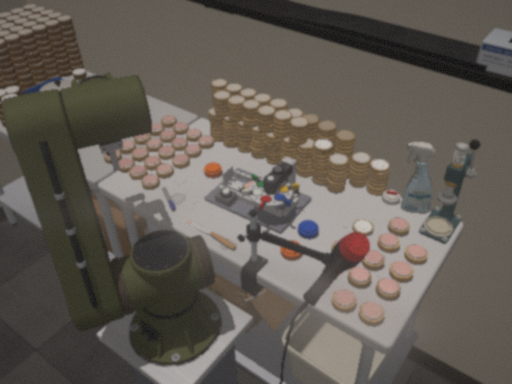

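View pics/top0.png

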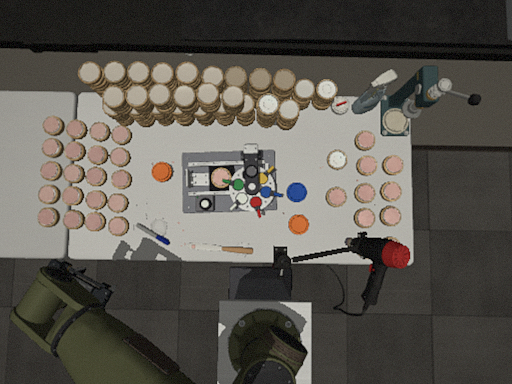

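View pics/wrist0.png

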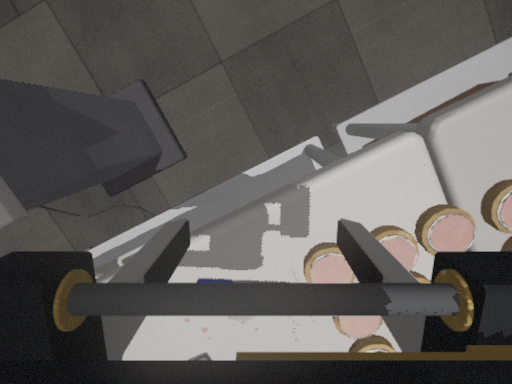

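Run:
```python
import cv2
a=cv2.imread('pics/top0.png')[135:235,165:305]; cv2.imwrite('pics/tz.png',cv2.resize(a,None,fx=5.6,fy=5.6,interpolation=cv2.INTER_CUBIC))
a=cv2.imread('pics/scene0.png')[145:260,180:330]; cv2.imwrite('pics/sz.png',cv2.resize(a,None,fx=5,fy=5,interpolation=cv2.INTER_CUBIC))
```

```text
(no output)
```

View pics/tz.png

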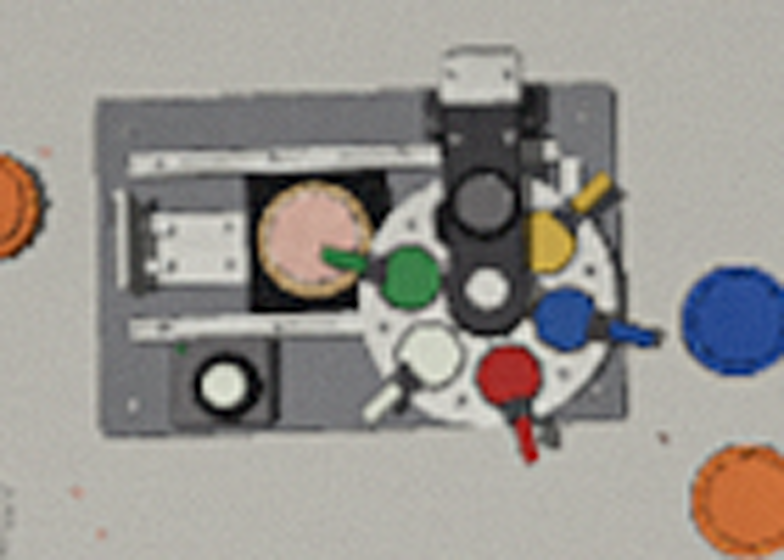

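View pics/sz.png

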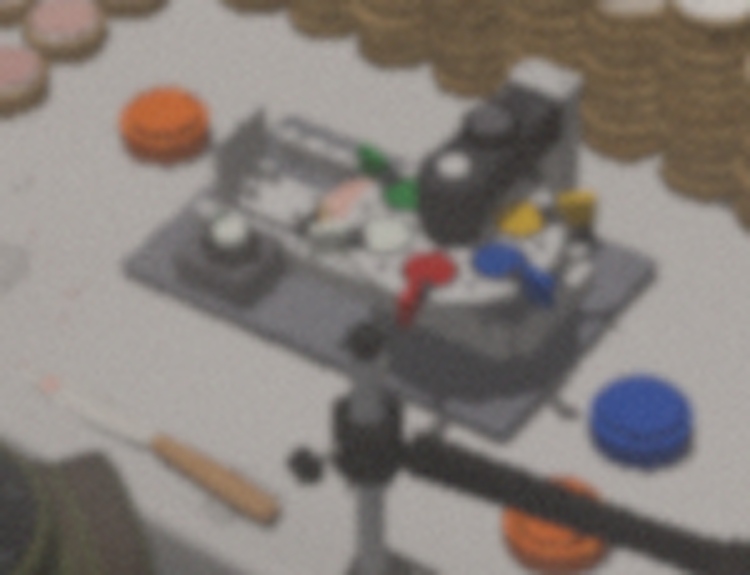

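```bash
cat > fit.py <<'E'
from h import *
import pickle
from scipy.optimize import least_squares
D=pickle.load(open('d0.pkl','rb'))
T=lambda x,y:(165+x/5.6-.4,135+y/5.6-.4); S=lambda x,y:(180+x/5-.4,145+y/5-.4)
obs=[('top',T(98,98),(145,245,14)),('top',T(614,86),(145,-85,14)),('top',T(102,436),(-70,245,14)),('top',T(627,418),(-70,-85,14)),('top',T(224,387),(-42,160,65)),
('scene',S(125,268),(-70,245,14)),('scene',S(505,438),(-70,-85,14)),('scene',S(657,268),(145,-85,14)),('scene',S(230,225),(-42,160,65))]
fil=[('top',T(410,277),1),('top',T(430,352),2),('top',T(508,375),3),('top',T(565,319),4),
('scene',S(403,193),1),('scene',S(387,235),2),('scene',S(430,269),3),('scene',S(498,261),4)]
def W(p,q):
    c,s=np.cos(p[2]),np.sin(p[2]); x,y,z=np.array(q)/1e3
    return [p[0]+c*x-s*y,p[1]+s*x+c*y,z]
def res(p):
    r=[proj(D[n],W(p,q))-uv for n,uv,q in obs]
    for n,uv,k in fil:
        a=p[3]+(k-1)*np.pi/3
        r.append(proj(D[n],W(p,(47*np.cos(a),47*np.sin(a),106)))-uv)
    return np.array(r).ravel()
if __name__=='__main__':
    s=least_squares(res,[.5,0,0,1.05],loss='soft_l1')
    p=s.x;print(p,np.degrees(p[2:]));print(res(p).reshape(-1,2).round(1).tolist())
    np.save('p.npy',p)
    for n,q in dict(lens=(47,0,104),plate=(47,223,66),platehome=(47,118,66),button=(-42,160,65),redtab=(-85.5,0,110),tin=(47,105,20)).items(): print(n,np.round(W(p,q),4))
    print(proj(D['top'],W(p,(47,105,51))))
E
python3 fit.py
```

```text
[0.53080126 0.05209953 0.04855635 1.2739852 ] [ 2.78207385 72.99397516]
[[-0.4, -0.0], [0.3, -0.9], [-0.2, 0.2], [0.4, 0.3], [0.1, -0.7], [-1.7, -1.3], [-0.4, -0.8], [0.5, -1.9], [-0.2, 0.4], [0.1, -0.1], [0.2, 0.4], [0.3, 0.1], [0.3, -0.1], [1.0, 0.4], [-0.7, 0.2], [-0.3, 0.3], [-0.0, 0.3]]
lens [0.5777 0.0544 0.104 ]
plate [0.5669 0.2771 0.066 ]
platehome [0.572  0.1722 0.066 ]
button [0.4811 0.2099 0.065 ]
redtab [0.4454 0.0479 0.11  ]
tin [0.5726 0.1593 0.02  ]
[220.82675306 176.74443947]
```

```bash
cat >> h.py <<'E'
from scipy.spatial.transform import Rotation as Ro
def where(q=None):
    "tip in stand frame mm; if target q given, shift in row units in tool axes"
    s=monitor.observe();p=np.load('p.npy');R=Ro.from_euler('xyz',s['tool_rot'],degrees=True).as_matrix()
    tip=np.array(s['position'])+R@[0,0,ctrl.tip_extent]
    c,sn=np.cos(p[2]),np.sin(p[2]);M=np.array([[c,-sn,0],[sn,c,0],[0,0,1]]);o=np.array([p[0],p[1],0])
    print('t',round(s['t'],2),'tip stand mm',(1e3*M.T@(tip-o)).round(1),'rot',np.round(s['tool_rot'],1),'F stand',(M.T@s['contact_force']).round(1),'q',np.round(s['qpos'],0),'open',round(s['opening'],3))
    if q is not None: print('units',(R.T@(M@(np.array(q)/1e3)+o-tip)/.03).round(2))
E
python3 -m crank '[[[0,0,0],[0,0,0.86]],[[0,0,0],[0,0,0.86]],[[0,0,0],[0,0,0.86]],[[0,0,0],[0,0,0.86]],[[0,0,0],[0,0,0.86]],[[0,0,0],[0,0,0.86]],[[0,0,0],[0,0,0.86]],[[0,0,0],[0,0,0]]]' 255 20
python3 -c "
from h import *
where((47,253,150))"
```

```text
t: 1.15
position: [0.2479, 0.4908, 0.4022]
tool_rot: [179.8, 0.2, 1.1]
contact_force: [-0.5, -0.3, -0.3]
opening: 0.0174
t 1.15 tip stand mm [-261.8  451.1  203. ] rot [179.8   0.2   1.1] F stand [-0.5 -0.3 -0.3] q [59. 17. 87. -0. 76. 58.] open 0.017
units [10.48  6.3   1.77]
```

```bash
python3 -m crank '[[[0.9,0.55,0],[0,0,-0.17]],[[0.9,0.55,0],[0,0,0]],[[0.9,0.55,0],[0,0,0]],[[0.9,0.55,0],[0,0,0]],[[0.9,0.55,0],[0,0,0]],[[0.9,0.55,0],[0,0,0]],[[0.9,0.55,0],[0,0,0]],[[0.9,0.55,0],[0,0,0]],[[0.9,0.55,0],[0,0,0]],[[0.9,0.55,0],[0,0,0]],[[0.9,0.55,0],[0,0,0]],[[0,0,0],[0,0,0]]]'
python3 - <<'E'
from h import *
where((47,253,58))
import pickle
D=pickle.load(open('d0.pkl','rb'))
d=snap('top','top1.png');snap('scene','scene1.png');snap('wrist','wrist1.png')
a=cv2.imread('pics/top1.png')[120:240,130:305]; cv2.imwrite('pics/tz1.png',cv2.resize(a,None,fx=4.5,fy=4.5,interpolation=cv2.INTER_CUBIC))
E
```

```text
t: 2.65
position: [0.5663, 0.325, 0.3996]
tool_rot: [179.7, 0.4, 5.9]
contact_force: [0.2, 0.2, -0.5]
opening: 0.0001
t 2.65 tip stand mm [ 47.5 269.7 200.4] rot [179.7   0.4   5.9] F stand [ 0.2  0.2 -0.5] q [27. 31. 69. -0. 81. 21.] open 0.0
units [-0.01  0.53  4.75]
```

View pics/tz1.png

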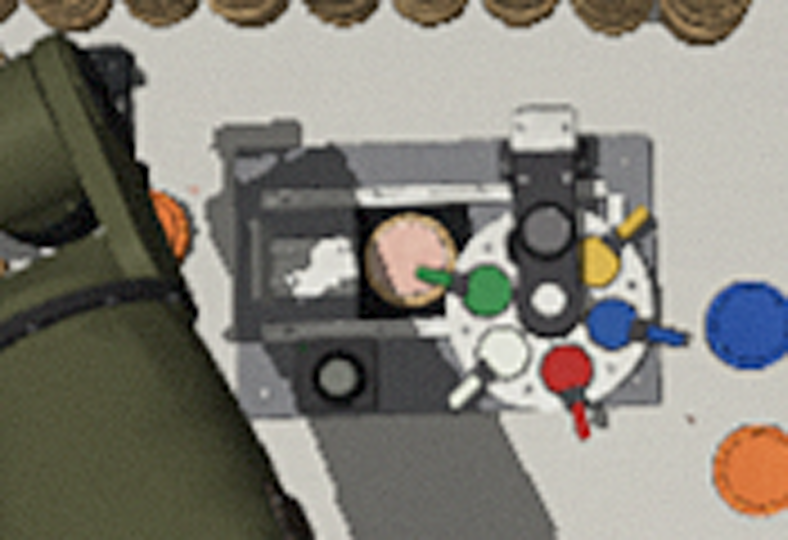

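View pics/wrist1.png

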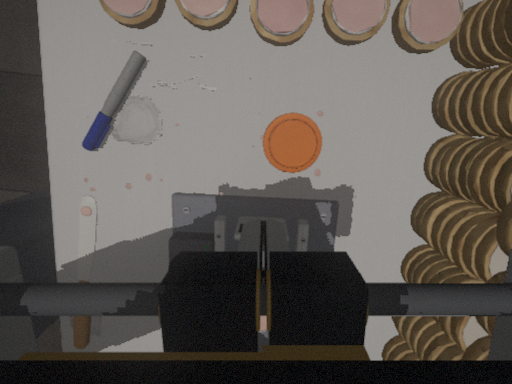

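View pics/scene1.png

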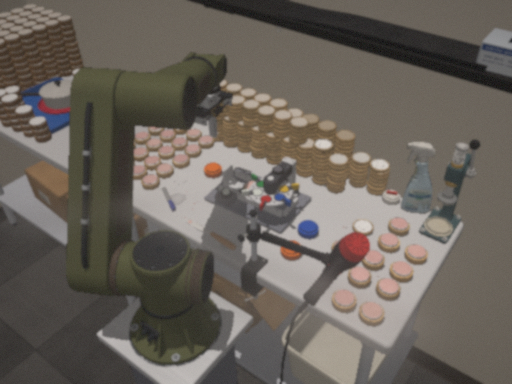

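```bash
python3 -m crank '[[[0,0.1,0.5],[0,0,0.3]],[[0,0.1,0.8],[0,0,0]],[[0,0.1,0.8],[0,0,0]],[[0,0.1,0.8],[0,0,0]],[[0,0.1,0.8],[0,0,0]],[[0,0,0.8],[0,0,0]],[[0,0,0],[0,0,0]]]'
python3 - <<'E'
from h import *
where((47,230,58))
snap('wrist','wrist2.png');snap('top','top2.png')
E
```

```text
t: 3.68
position: [0.5585, 0.3158, 0.2642]
tool_rot: [179.8, 0.2, 3.7]
contact_force: [-0.2, 0.1, 0.3]
opening: 0.0004
t 3.67 tip stand mm [ 39.8 261.2  65. ] rot [179.8   0.2   3.7] F stand [-0.2  0.1  0.3] q [26. 37. 78. -0. 65. 23.] open 0.0
units [0.22 1.04 0.24]
```

View pics/wrist2.png

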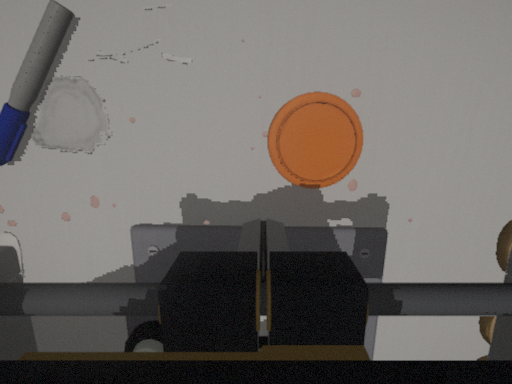

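```bash
python3 -m crank '[[[0.2,0.3,0.25],[0,0,0.05]],[[0,0.3,0],[0,0,0]],[[0,0.3,0],[0,0,0]],[[0,0.3,0],[0,0,0]],[[0,0.3,0],[0,0,0]],[[0,0.3,0],[0,0,0]]]'
python3 - <<'E'
from h import *
where((47,135,58))
snap('top','top3.png')
a=cv2.imread('pics/top3.png')[120:240,130:305]; cv2.imwrite('pics/tz3.png',cv2.resize(a,None,fx=4.5,fy=4.5,interpolation=cv2.INTER_CUBIC))
E
```

```text
t: 4.53
position: [0.5688, 0.2592, 0.2614]
tool_rot: [180.0, -0.2, 3.2]
contact_force: [-0.3, 2.4, -2.3]
opening: 0.0007
t 4.53 tip stand mm [ 48.8 204.9  62.2] rot [180.   -0.2   3.2] F stand [-0.2  2.5 -2.3] q [21. 35. 82. -0. 63. 18.] open 0.001
units [-0.08  2.33  0.14]
```

View pics/tz3.png

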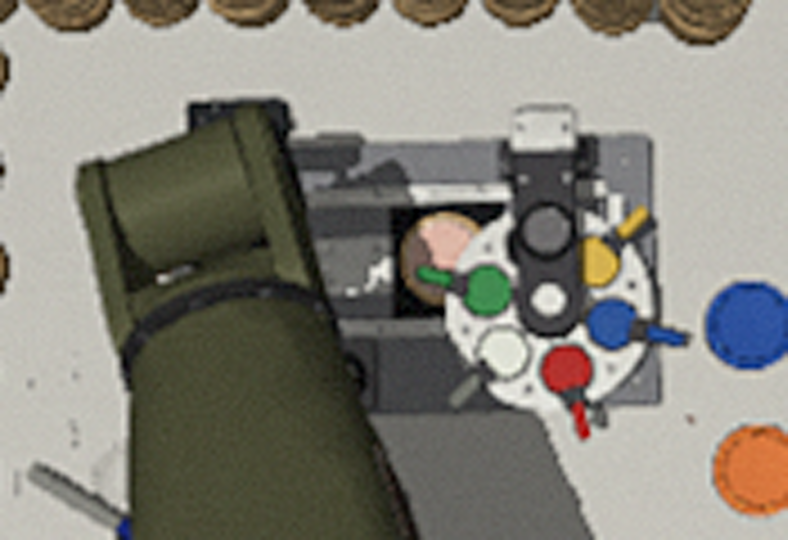

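```bash
python3 -m crank '[[[0,0.3,0.03],[0,0,0]],[[0,0.3,0],[0,0,0]],[[0,0.3,0],[0,0,0]],[[0,0.3,0],[0,0,0]],[[0,0.3,0],[0,0,0]],[[0,0.3,0],[0,0,0]],[[0,0.3,0],[0,0,0]]]'
python3 -c "
from h import *
where((47,126,58))"
```

```text
t: 5.45
position: [0.5726, 0.1914, 0.2608]
tool_rot: [180.0, -0.2, 3.2]
contact_force: [-0.2, 2.8, -0.4]
opening: 0.0001
t 5.45 tip stand mm [ 49.3 137.   61.6] rot [180.   -0.2   3.2] F stand [-0.1  2.8 -0.4] q [15. 32. 86. -0. 62. 12.] open 0.0
units [-0.08  0.37  0.12]
```

```bash
python3 -m crank '[[[0,0.15,0],[0,0,0]],[[0,0.12,0],[0,0,0]],[[0,0.1,0],[0,0,0]]]'; python3 -c "
from h import *
where((47,126,58))"
python3 -m crank '[[[0,0.1,0],[0,0,0]],[[0,0.1,0],[0,0,0]]]'; python3 -c "
from h import *
where((47,126,58))"
```

```text
t: 5.82
position: [0.5731, 0.1806, 0.2609]
tool_rot: [-179.8, -0.3, 3.2]
contact_force: [-1.1, 30.2, -2.1]
opening: 0.0008
t 5.83 tip stand mm [ 49.4 127.1  61.7] rot [-179.8   -0.3    3.2] F stand [ 0.3 30.2 -2.1] q [14. 32. 86.  0. 61. 11.] open 0.001
units [-0.08  0.04  0.12]
t: 6.08
position: [0.5728, 0.1789, 0.261]
tool_rot: [-179.2, -0.4, 3.2]
contact_force: [0.1, 22.4, -3.6]
opening: 0.0006
t 6.08 tip stand mm [ 49.4 127.3  61.8] rot [-179.2   -0.4    3.2] F stand [ 1.2 22.4 -3.6] q [14. 32. 87.  1. 61. 10.] open 0.001
units [-0.08  0.04  0.13]
```

```bash
python3 -m crank '[[[0,-0.3,0],[0,0,0]],[[0,-0.5,0],[0,0,0]],[[0,-0.7,-0.3],[0,0,0]],[[0,-0.8,-0.8],[0,0,0]],[[0,-0.8,-0.8],[0,0,0]],[[0,-0.6,-0.8],[0,0,0]],[[0,0,-0.8],[0,0,0]],[[0,0,-0.6],[0,0,0]],[[0,0,0],[0,0,0]]]'
python3 - <<'E'
from h import *
where((-150,-60,200))
d=snap('top','top4.png');snap('wrist','w4.png')
a=cv2.imread('pics/top4.png')[120:240,130:305]; cv2.imwrite('pics/tz4.png',cv2.resize(a,None,fx=4.5,fy=4.5,interpolation=cv2.INTER_CUBIC))
E
```

```text
t: 7.2
position: [0.5635, 0.2993, 0.3934]
tool_rot: [-179.3, -0.5, 3.4]
contact_force: [-0.1, -0.1, -0.2]
opening: 0.0002
t 7.2 tip stand mm [ 46.5 247.7 194.2] rot [-179.3   -0.5    3.4] F stand [-0.1 -0.1 -0.2] q [25. 29. 72.  0. 78. 21.] open 0.0
units [-6.66 10.18 -0.38]
```

View pics/tz4.png

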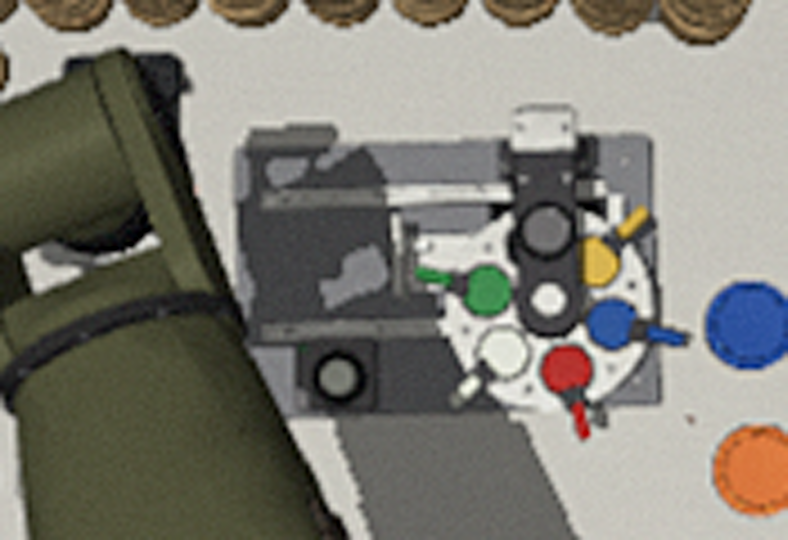

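View pics/w4.png

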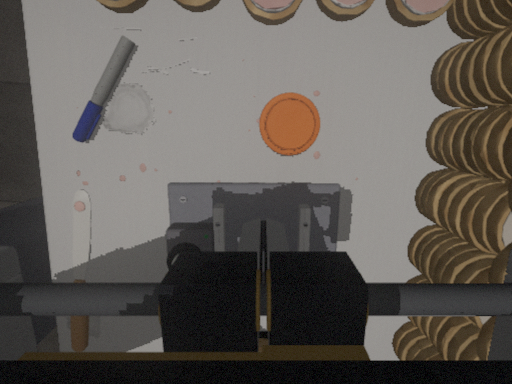

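```bash
python3 - <<'E'
from h import *
import pickle
from fit import W
D=pickle.load(open('d0.pkl','rb'));p=np.load('p.npy')
for name,a,b in (('knob',(281,249),(253,213)),('clamp',(281,255),(253,234)),('arm end',(352,243),(338,258)),('dryer',(396,255),(354,247))):
    P=[np.array(D[n]['camera_matrix'])@np.c_[D[n]['R'],D[n]['t']] for n in('top','scene')]
    X=cv2.triangulatePoints(P[0],P[1],np.array(a,float),np.array(b,float)).ravel();X=X[:3]/X[3]
    print(name,X.round(3),proj(D['top'],X).round(1),proj(D['scene'],X).round(1))
print(proj(D['top'],W(p,(47,118,80)))-[130,120],'plate home, tz4 px/4.5')
E
python3 -c "
import cv2
a=cv2.imread('pics/top0.png')[200:320,215:425];cv2.imwrite('pics/post.png',cv2.resize(a,None,fx=3.7,fy=3.7,interpolation=2))"
```

```text
knob [ 0.336 -0.031  0.191] [278.7 250.8] [254.5 212.9]
clamp [ 0.316 -0.041  0.125] [280.2 255.6] [253.6 234. ]
arm end [ 0.372 -0.285  0.122] [357.7 238.9] [334.1 258.6]
dryer [ 0.333 -0.355  0.245] [395.8 255.1] [354.1 247. ]
[86.14127107 55.70241637] plate home, tz4 px/4.5
```

View pics/post.png

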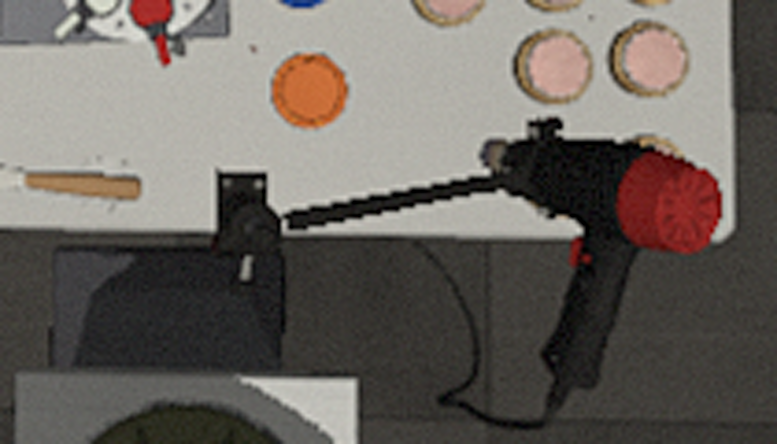

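```bash
python3 -m crank '[[[-0.55,0.85,0],[0.06,-0.05,0.06]],[[-0.55,0.85,0],[0,0,0]],[[-0.55,0.85,0],[0,0,0]],[[-0.55,0.85,0],[0,0,0]],[[-0.55,0.85,0],[0,0,0]],[[-0.55,0.85,0],[0,0,0]],[[-0.55,0.85,0],[0,0,0]],[[-0.4,0.7,0],[0,0,0]],[[0,0,0],[0,0,0]]]'
python3 -c "
from h import *
where((-84,42,111))"
```

```text
t: 8.43
position: [0.4414, 0.0882, 0.3792]
tool_rot: [-179.0, 0.9, 2.8]
contact_force: [0.6, 0.7, 0.3]
opening: 0.0002
t 8.43 tip stand mm [-90.7  44.  180.1] rot [-179.     0.9    2.8] F stand [0.7 0.7 0.3] q [  6.   6. 104.   1.  71.   3.] open 0.0
units [0.26 0.11 2.3 ]
```

```bash
python3 -m crank '[[[0.15,0.05,0.5],[-0.1,0.09,0]],[[0.1,0.05,0.6],[0,0,0]],[[0,0,0.6],[0,0,0]],[[0,0,0.6],[0,0,0]],[[0,0,0],[0,0,0]]]'
python3 - <<'E'
from h import *
where((-76,52,111))
snap('scene','s5.png');snap('top','t5.png')
a=cv2.imread('pics/scene_' if 0 else 'pics/s5.png')[130:260,170:330]; b=cv2.imread('pics/t5.png')[120:240,130:290]
cv2.imwrite('pics/s5z.png',np.vstack([cv2.resize(a,(640,520)[:2])[:300],cv2.resize(b,(640,480))[:300]]))
E
```

```text
t: 9.05
position: [0.4505, 0.0891, 0.3062]
tool_rot: [-180.0, 0.1, 2.8]
contact_force: [-0.2, -0.1, -0.3]
opening: 0.0004
t 9.05 tip stand mm [-78.8  41.  107. ] rot [-1.8e+02  1.0e-01  2.8e+00] F stand [-0.2 -0.1 -0.3] q [  7.  12. 108.   0.  60.   4.] open 0.0
units [ 0.09 -0.37 -0.13]
```

View pics/s5z.png

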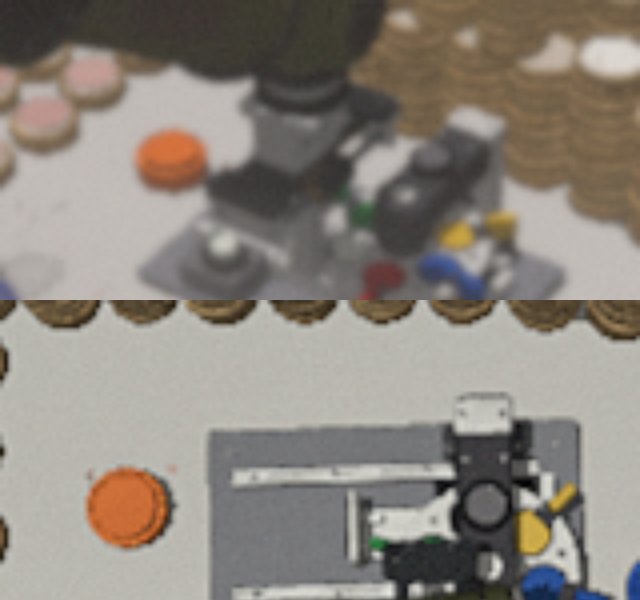

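```bash
python3 -m crank '[[[0.1,-0.37,-0.17],[0,0,0]],[[0.33,-0.23,0],[0,0,0]],[[0.33,-0.23,0],[0,0,0]],[[0.33,-0.23,0],[0,0,0]]]'
python3 - <<'E'
from h import *
where((-17.5,84,111))
E
```

```text
t: 9.65
position: [0.484, 0.1247, 0.3151]
tool_rot: [180.0, -0.2, 2.8]
contact_force: [-1.3, -3.1, 2.3]
opening: 0.0001
t 9.65 tip stand mm [-42.7  74.8 115.9] rot [180.   -0.2   2.8] F stand [-1.4 -3.1  2.3] q [ 10.  16. 101.  -0.  63.   8.] open 0.0
units [ 0.84 -0.31  0.17]
```

```bash
python3 -m crank '[[[0.28,-0.15,0.12],[0,0,0]],[[0.28,-0.12,0.04],[0,0,0]],[[0.28,-0.1,0.04],[0,0,0]],[[0.28,-0.1,0.02],[0,0,0]]]'
python3 - <<'E'
from h import *
where((5,92,111))
snap('top','t6.png');snap('scene','s6.png')
a=cv2.imread('pics/s6.png')[130:260,170:330]; b=cv2.imread('pics/t6.png')[120:240,130:290]
cv2.imwrite('pics/s6z.png',np.vstack([cv2.resize(a,(640,520)[:2])[:300],cv2.resize(b,(640,480))[:300]]))
E
```

```text
t: 10.15
position: [0.5204, 0.1421, 0.3099]
tool_rot: [-180.0, -0.4, 2.8]
contact_force: [-0.3, -0.3, 0.2]
opening: 0.0005
t 10.15 tip stand mm [ -4.6  90.4 110.7] rot [-180.    -0.4    2.8] F stand [-0.3 -0.3  0.2] q [11. 21. 95. -0. 63.  9.] open 0.001
units [ 0.32 -0.05 -0.01]
```

View pics/s6z.png

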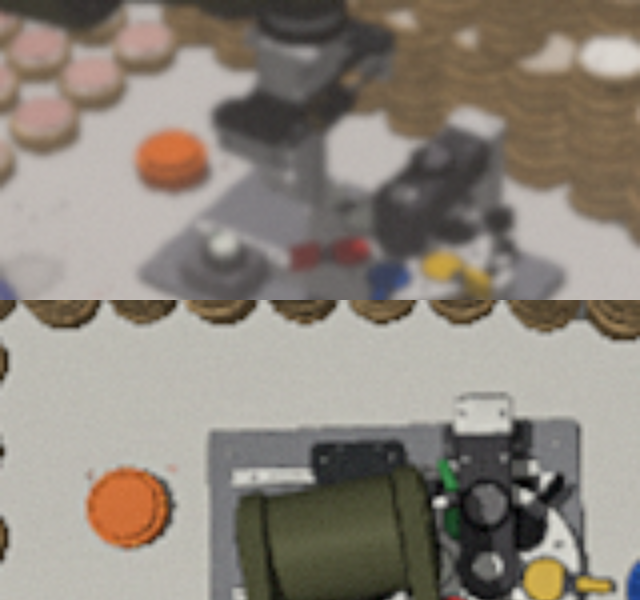

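```bash
python3 -m crank '[[[0.28,0,0],[0,0,0]],[[0.28,0.07,0],[0,0,0]],[[0.25,0.1,0],[0,0,0]]]'
python3 - <<'E'
from h import *
where((27,87,111))
snap('top','t7.png');snap('scene','s7.png')
a=cv2.imread('pics/s7.png')[130:260,170:330]; b=cv2.imread('pics/t7.png')[120:240,130:290]
cv2.imwrite('pics/s7z.png',np.vstack([cv2.resize(a,(640,520)[:2])[:300],cv2.resize(b,(640,480))[:300]]))
E
```

```text
t: 10.62
position: [0.5463, 0.138, 0.31]
tool_rot: [-180.0, -0.4, 2.8]
contact_force: [-0.0, -1.1, 0.4]
opening: 0.0002
t 10.62 tip stand mm [ 21.   85.1 110.8] rot [-180.    -0.4    2.8] F stand [-0.1 -1.   0.4] q [10. 24. 91. -0. 65.  8.] open 0.0
units [ 0.2  -0.06 -0.01]
```

View pics/s7z.png

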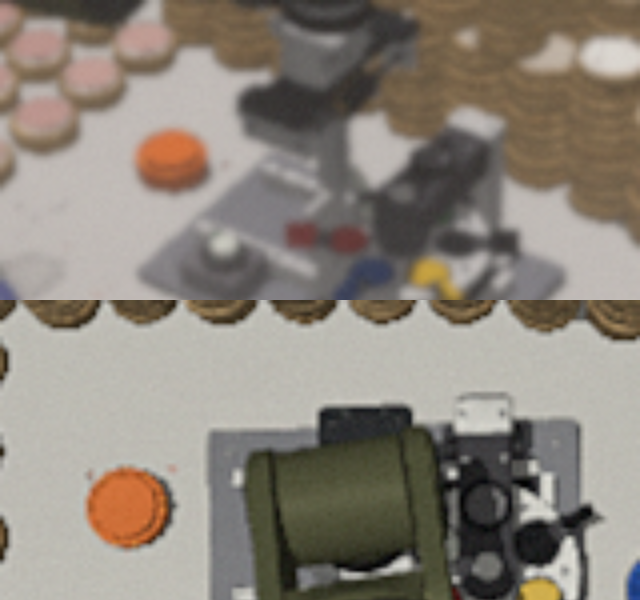

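```bash
python3 -m crank '[[[-0.3,-0.2,0],[0,0,0]],[[-0.4,-0.5,-0.2],[0,0,0]],[[-0.5,-0.6,-0.2],[0,0,0]],[[-0.5,-0.7,0],[0,0,0]],[[-0.5,-0.7,0],[0,0,0]],[[0,0,0],[0,0,0]]]'
python3 - <<'E'
from h import *
where((-42,160,80))
snap('top','t8.png');snap('scene','s8.png')
a=cv2.imread('pics/s8.png')[145:260,180:330]; b=cv2.imread('pics/t8.png')[135:235,165:305]
cv2.imwrite('pics/s8z.png',cv2.resize(a,None,fx=5,fy=5,interpolation=2)); cv2.imwrite('pics/t8z.png',cv2.resize(b,None,fx=5.6,fy=5.6,interpolation=2))
E
```

```text
t: 11.48
position: [0.4695, 0.2211, 0.3239]
tool_rot: [-179.9, -0.5, 2.9]
contact_force: [1.0, 0.5, 0.1]
opening: 0.0005
t 11.47 tip stand mm [-51.4 172.  124.7] rot [-179.9   -0.5    2.9] F stand [1.  0.4 0.1] q [21. 18. 98. -0. 64. 18.] open 0.001
units [0.3  0.4  1.49]
```

View pics/s8z.png

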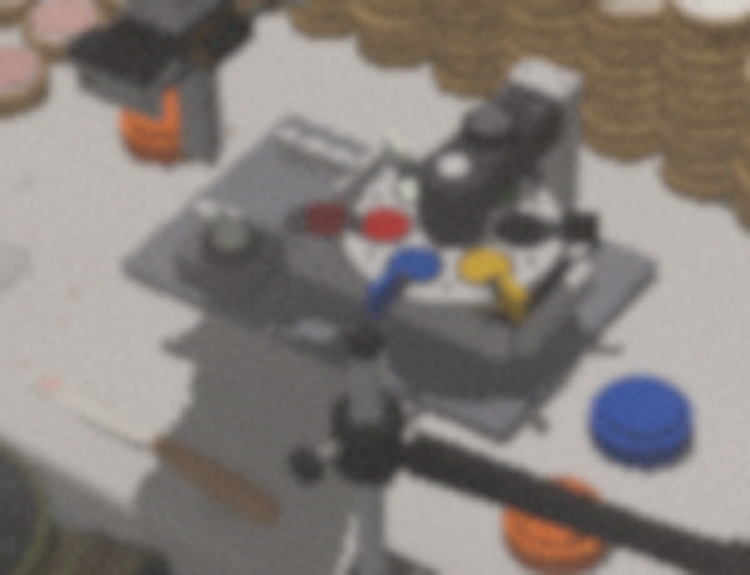

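View pics/t8z.png

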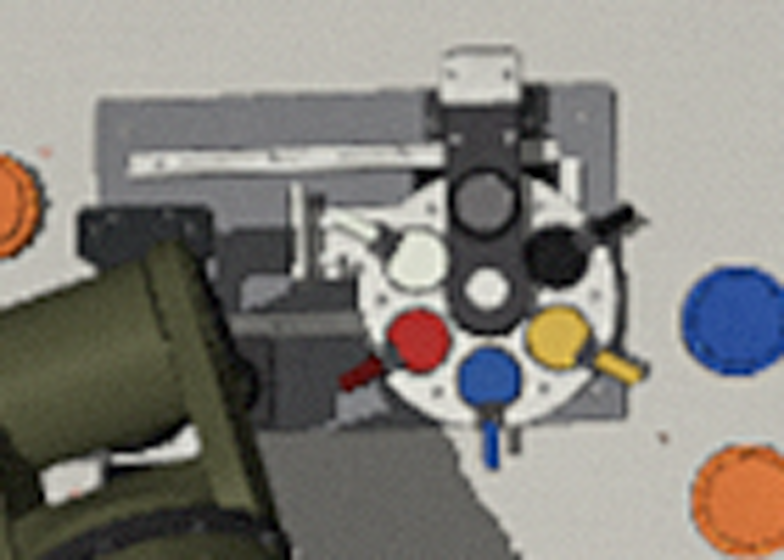

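Run:
```python
from fit import *
p0=np.load('p.npy')
T=lambda x,y:(165+x/5.6-.4,135+y/5.6-.4); S=lambda x,y:(180+x/5-.4,145+y/5-.4)
o=[('top',T(418,260),1),('top',T(418,341),2),('top',T(490,377),3),('top',T(557,336),4),('top',T(557,257),5),
('scene',S(386,224),2),('scene',S(415,265),3),('scene',S(484,267),4)]
def f(a): return np.array([proj(D[n],W(p0,(47*np.cos(a[0]+k*np.pi/3),47*np.sin(a[0]+k*np.pi/3),106)))-uv for n,uv,k in o]).ravel()
s=least_squares(f,[0.]);print(np.degrees(s.x),f(s.x).reshape(-1,2).round(1).tolist())
```

```text
[-0.62807313] [[-0.0, -0.2], [0.3, -0.3], [0.1, 0.2], [0.5, 0.1], [0.1, -0.2], [-0.6, 0.3], [-0.3, 0.2], [-0.0, 0.3]]
```

```bash
python3 -m crank '[[[0.3,0.4,0.3],[0,0.05,0]],[[0.05,0.05,0.5],[0,0,0]],[[0,0,0.5],[0,0,0]],[[0,0,0.2],[0,0,0]],[[0,0,0],[0,0,0]]]'
python3 - <<'E'
from h import *
where((-42,160,60))
snap('scene','s9.png')
a=cv2.imread('pics/s9.png')[145:260,180:330]
cv2.imwrite('pics/s9z.png',cv2.resize(a,None,fx=5,fy=5,interpolation=2))
E
```

```text
t: 12.2
position: [0.484, 0.2043, 0.2743]
tool_rot: [-180.0, -0.9, 2.6]
contact_force: [0.4, 0.2, 1.1]
opening: 0.0005
t 12.2 tip stand mm [-36.3 154.3  75.1] rot [-180.    -0.9    2.6] F stand [0.4 0.2 1.1] q [19. 22. 99. -0. 58. 16.] open 0.001
units [-0.2  -0.19  0.5 ]
```

View pics/s9z.png

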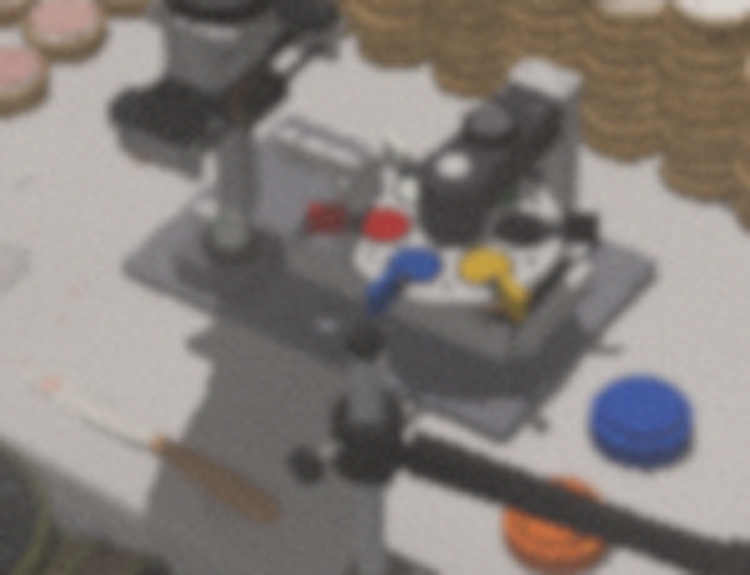

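Fingers are over the button at about (230,235) in the crop; correcting 6 mm sideways and pressing gently.

```bash
python3 -m crank '[[[-0.2,-0.19,0.1],[0,0.09,0]],[[0,0,0.12],[0,0,0]],[[0,0,0.12],[0,0,0]],[[0,0,0.12],[0,0,0]]]'
python3 -c "
from h import *
where((-42,160,60))"
```

```text
t: 12.75
position: [0.4776, 0.2106, 0.2611]
tool_rot: [-179.9, -2.0, 2.7]
contact_force: [-2.2, -0.2, 3.6]
opening: 0.0009
t 12.75 tip stand mm [-38.5 161.1  62. ] rot [-179.9   -2.     2.7] F stand [-2.2 -0.1  3.6] q [ 20.  23. 100.  -1.  55.  18.] open 0.001
units [-0.12  0.04  0.06]
```

```bash
python3 -m crank '[[[0,0,0.12],[0,0,0]],[[0,0,0.12],[0,0,0]]]'
python3 -c "
from h import *
where((-42,160,60))"
```

```text
t: 13.0
position: [0.4781, 0.2108, 0.258]
tool_rot: [-179.9, -2.0, 2.7]
contact_force: [-30.9, -11.0, 67.6]
opening: 0.0004
t 13.0 tip stand mm [-37.9 161.3  58.9] rot [-179.9   -2.     2.7] F stand [-31.4  -9.5  67.6] q [ 20.  23. 100.  -1.  55.  18.] open 0.0
units [-0.14  0.04 -0.04]
```

```bash
python3 -m crank '[[[0,0,-0.3],[0,0,0]],[[0,0,-0.5],[0,0,0]],[[0,-0.4,-0.8],[0,-0.2,0]],[[-0.3,-0.8,-0.8],[0,0,0]],[[-0.3,-0.9,-0.9],[0,0,0]],[[-0.3,-0.9,-0.8],[0,0,0]],[[0,-0.9,-0.5],[0,0,0]],[[0,-0.9,0],[0,0,0]],[[0,-0.9,0],[0,0,0]],[[0,0,0],[0,0,0]]]'
python3 - <<'E'
from h import *
where()
snap('top','t10.png');snap('scene','s10.png')
a=cv2.imread('pics/s10.png')[145:260,180:330]; b=cv2.imread('pics/t10.png')[135:235,165:305]
cv2.imwrite('pics/s10z.png',cv2.resize(a,None,fx=5,fy=5,interpolation=2)); cv2.imwrite('pics/t10z.png',cv2.resize(b,None,fx=5.6,fy=5.6,interpolation=2))
E
```

```text
t: 14.25
position: [0.4404, 0.3844, 0.4045]
tool_rot: [-179.8, -0.1, 2.6]
contact_force: [0.4, -0.6, 0.1]
opening: 0.0006
t 14.25 tip stand mm [-73.7 337.  205.3] rot [-1.798e+02 -1.000e-01  2.600e+00] F stand [ 0.4 -0.6  0.1] q [38. 22. 81.  0. 77. 35.] open 0.001
```

View pics/s10z.png

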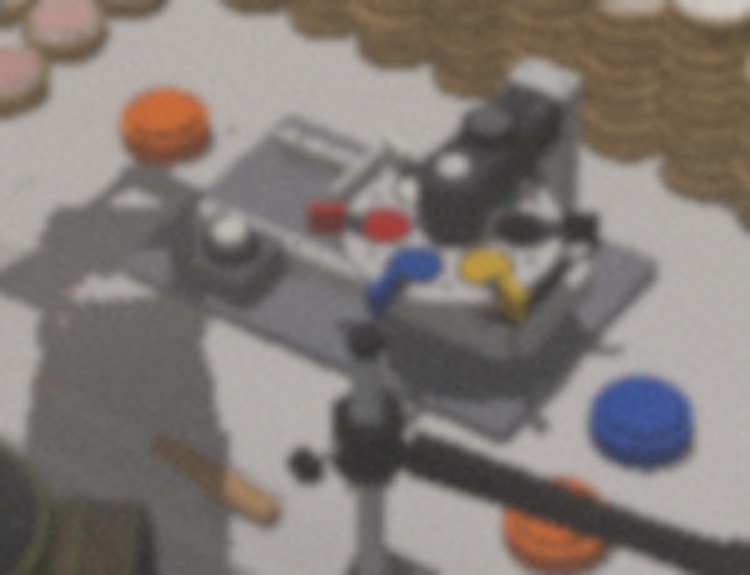

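View pics/t10z.png

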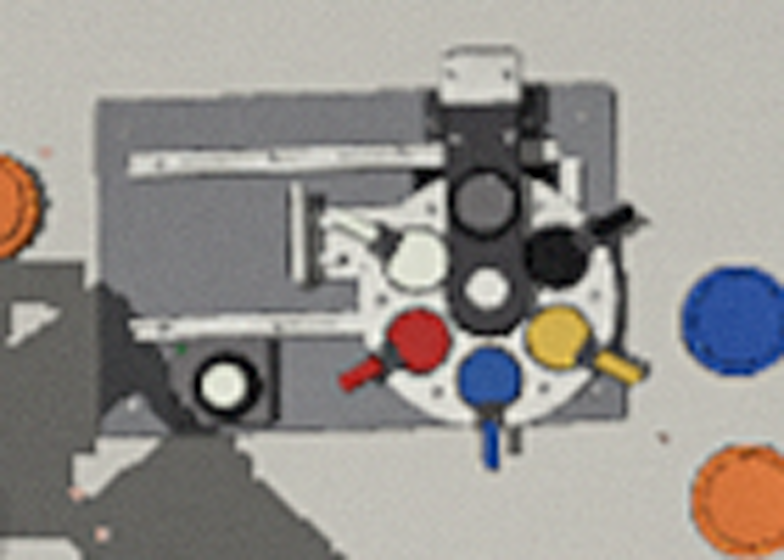

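View pics/t10.png

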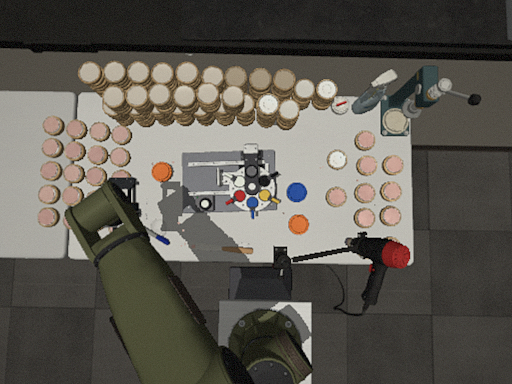

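Run:
```python
from fit import *
p=np.load('p.npy')
a,b=[proj(D['top'],W(p,(47,y,80)))for y in(223,118)]
print('pred shift px',b-a,'observed',(291-115)/5.6, 'mm/px',105/np.linalg.norm(b-a))
g=lambda f:cv2.cvtColor(cv2.imread(f),cv2.COLOR_BGR2GRAY)[172:190,180:222].astype(np.float32)
for f in('pics/top0.png','pics/t10.png'):
    r=g(f)[6:13].mean(0);print(r.astype(int).tolist())
```

```text
pred shift px [31.41263672 -1.01750511] observed 31.42857142857143 mm/px 3.3408516595073117
[178, 184, 143, 109, 111, 119, 182, 154, 75, 60, 75, 117, 123, 172, 197, 174, 188, 202, 200, 201, 201, 200, 200, 200, 202, 187, 185, 206, 181, 95, 5, 69, 115, 155, 161, 165, 166, 170, 173, 174, 173, 173]
[178, 200, 154, 117, 123, 124, 124, 125, 122, 125, 124, 123, 123, 123, 124, 124, 125, 124, 124, 124, 125, 123, 123, 123, 121, 124, 122, 124, 124, 124, 125, 124, 123, 123, 124, 125, 78, 172, 209, 128, 68, 94]
```

```bash
python3 -c "
from plant import ctrl
print(ctrl.finish_job())"
```

```text
the job is handed in; nothing more can be done
None
```

I photographed the tin as asked and handed the job in at about 14.4 s of the 59 s allowed. No verdict was reported.

- **Carriage:** I pushed it by its plate to the stop, where the force rose to about 30 N. In the top view the plate had moved 31.4 px, the shift predicted for 105 mm. The tin itself can't be seen under the wheel and head, so I didn't measure its position.
- **Filter wheel:** I pushed the white tab clockwise until the wheel clicked over. A fit to the filter centres gave -0.6° from green under the lens, about 0.5 mm off. Before pushing, the wheel sat at about 73°, not exactly at the 60° stop. After the press, a look showed the wheel unchanged.
- **Capture button:** I pressed it until it bottomed, with the fingertips at 58.9 mm against about 60 mm expected, then let it go. I pressed about 4 mm off centre with a 2° tilt. The force peaked at 68 N, more than needed but below the 120 N wrist limit. The button looks up again in the last images. I have no direct reading of its travel.
- **Everything else:** In the last top view, the other loose things look to be where they were; I compared them by eye, not by measurement. The arm was clear of the stand, with contact force near zero.

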